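Push-to-open spice cupboard

TASK

Open the wider of the two small handleless cupboards: press its door inwards near the top of its free edge, on the right, until the touch catch trips, then take the fingers away so that the spring pops the door ajar. Then reach behind the free edge from above and push the door wide open with the outside of the fingers, at least square to the cupboard front, and leave it standing there. Do not grasp anything, leave the narrow cupboard shut and do not disturb the things standing around.

Things in the scene. Friction and masses are not known exactly. Their poses are not given: they have to be found in the camera images.
- wide_cupboard: The wide cupboard, fixed to the worktop: grey box 180 mm wide (y), 140 deep (x), 180 high, white handleless door on its front. Origin: centre of its underside. Its x axis points from front to back (into the cupboard), y to the hinge side (left, seen from the front). Two small bottles stand in it, over 60 mm behind the front edge. The two cupboards may change places; each is turned up to 0.2 rad.
- wide_hinge (a point): Point on the wide door's vertical hinge axis at the height of the cupboard's top, 180 mm above the worktop. Does not move; its axes are the cupboard's. The axis runs in the middle of the door's 12 mm thickness, 13 mm in front of the carcass's front edge; the door reaches 176 mm from it to the free edge and from 2 to 178 mm above the worktop.
- wide_press (a point): Where to press: point on the wide door's outer face, 25 mm from its free edge, 150 mm above the worktop. Moves with the door. Press along the cupboard's +x: it takes 2 to 5 N and trips after about 3 mm; a hard stop follows at about 6 mm. The catch works once and does not hold again. Its x axis points through the door to its inner face, y to the hinge, z up.
- wide_door (a joint): Angle of the wide door, rad: 0 shut; negative pressed in (trips near -0.02, stop -0.042); positive open towards the robot (1.57 square, stop 1.75). When tripped and let go, a spring pushes it to about 0.55 within a second or so, and no farther; beyond that it stays wherever it is left and takes under 1 N at the free edge to swing.
- narrow_cupboard: The narrow cupboard, to be left shut: same make, depth and height, but 110 mm wide. Fixed; origin in the centre of its underside, x axis from front to back.
- narrow_door (a joint): Angle of the narrow cupboard's door, rad, 0 shut; it has the same kind of catch and must stay shut and unpressed.
- mug: Green and white mug with a handle, 78 x 116 x 101 mm high, loose bystander on the left; origin in the centre of its underside.
- jar: Glass jar with a dark lid, 65 mm across, 86 mm high, loose bystander on the left; origin in the centre of its underside.
- pear: Pear lying on the worktop, 126 x 70 x 69 mm, loose bystander on the right; origin underneath its middle.
- garlic: Garlic bulb, 56 mm, loose bystander on the right; origin underneath its middle.

How it is judged:
By the outcome, as a careful person would: the job done as asked, in the order asked, and still so for the second after the job is handed in, with the robot touching nothing.
It also fails if it takes over 50 s, if anything falls off the work surface, if the arm or the gripper's body presses on something with over 40 N, if the wrist force passes 120 N, or if a joint passes its speed limit or range.

ROBOT

A 6-joint arm with a two-finger parallel gripper is mounted at the origin on a cart in front of the work surface, level with it; the furniture and walls round the work are solid. World frame = base frame: x ahead of the robot, y to its left, z up, the work surface at z = 0. Lengths are in m, angles in rad, forces in N, time in s.
With the tool pointing down it reaches from about 0.275 to 0.875 m from the base axis. Payload 12.5 kg.
Tool frame: the origin (TCP) lies at the very end of the fingers, on their centre line; the grasp point (between the pads) lies 19 mm behind it; z points along the fingers, x is the direction in which the jaws open and shut, and the axes are right-handed (so a half turn about z gives the same grasp; the last joint's range is limited). The gripper opens to 85 mm and grips with 20 to 120 N. Pads are 22 mm wide; open, the fingers measure 114 mm over their backs; the gripper's body (76 mm by 85 mm) begins 54 mm behind the grasp point. The pads swing forward as they close: fully open they stand 13 mm farther back than shut.
Start: joints at [1.067, 0.351, 1.652, -0, 1.139, -0.085], TCP at [0.224, 0.502, 0.231] pointing down, gripper open.
Joint ranges: [-2.75, 2.75], [-0.79, 2.1], [0.01, 2.65], [-1.57, 4.71], [0.07, 3.14], [-2.87, 2.87]. Speed limits (rad/s): [2.22, 2.22, 2.79, 3.14, 3.14, 3.14].

INTERFACE

Orientations are given as a unit quaternion [x, y, z, w].
In Python, from rig import arm, read_camera, look_for, outline_of gives the robot as it stands.
- The arm moves only by the tool step_arm, never from a script. Its arguments are lists of equal length, an entry for each row: "turn": the turn, a rotation vector about the tool's x, y, z in degrees, a list of three; "travel": the shift along the tool's x, y, z in m, a list of three; "gripper": the opening, from -1 (shut) to 1 (fully open). A call has 1 to 10 rows; each row is the pose to reach, as a shift and turn from the pose measured when the call began, along the tool's axes at that moment; what a row does not reach only later rows make up. A row lasts 1/10 s, in which the tool goes at most 50 mm and 8.59 degrees, less where a joint would pass 70% of its speed; a pose out of reach is approached as far as the arm can. A call with a gripper value outside its range is refused whole. The fingers move at their own pace and stop on an object; "squeeze" is the grip in N (left out, the last holds). Time passes only in rows, so rows that repeat a pose let the fingers close. It gives the time, the measured TCP pose, the force and the opening at its end, in the units of the state.
- arm.sense(): the state, without advancing time (a new reading comes with each control period).
- read_camera(name): name is "side" or "top"; returns a dict with "frame" (480x640x3 uint8, red, green, blue), "z_map" (480x640 float32, m along the optical axis (not along the pixel's ray), 0 where there is no reading), "intrinsics" (3x3 intrinsics, pixels), "rvec" (rotation vector, rad) and "tvec" (3), from world to camera coordinates, as OpenCV has them. Camera axes: x right, y down, z forward; pixel columns grow to the right and rows downward; lengths in m; the calibration is good to about 2 mm. A picture is of the moment at which its call begins.
- arm.job_done(): hands the job in, once; it reports no verdict.
Trained networks look in a picture, given as the dict that the camera call returned (one of the last four; its "shot" number tells which), for a name from the list of things; names that differ only in an ending like _2 or _b are one class to them, and where a whole thing is asked for, a point or a joint stands for the part that bears it (a point fixed in the world has none). Each returns a list of dicts, best first, with "p" (0 to 1); they miss things now and then, are a little off and sometimes report something else, mostly with a low value. They report only what shows in the picture. A call takes as long as a camera call.
- look_for(picture, target): "location" ([x, y, z] in m, in the coordinates of the camera as it stood for that picture, good to about 4 mm: the middle of the surface that is visible of it).
- outline_of(picture, target): "pixels" (480x640 bool, what is visible of it).
The state is a dict: "time": time; "joint_pos": joint angles; "joint_velocities": joint speeds; "joint_efforts": joint torques, N m; "position": TCP position; "orientation": TCP orientation; "force": force on the tool from outside, world axes, zero at the start; "ft_torque": the same for the moment, N m; "width": opening from 0.0 (shut) to 1.0 (fully open).
Only numpy, scipy, OpenCV 4.12 (cv2) and the standard library are available. Lean on these libraries where they do the work, as an engineer would, in place of code of your own. Each camera call takes 0.05 s, during which the arm holds its last target. There are 200 camera calls.

## Working session

There is one attempt and no reset: what is moved stays moved. The work goes in short steps, Python scripts to look and compute and a tool call to move; the robot and the scene stay as the last step left them, time stands still between calls to the robot, and variables do not carry over. Pictures are saved under pics/ and viewed, about 8 in all and at most 12, crops included, and the job is handed in when it is done.

Besides the shell and the picture viewer there is one more tool, called by a JSON object that holds its "method" and its "body", one argument or row to a line. step_arm: Moves the arm, as the interface text tells. Its arguments: {"type":"object","properties":{"turn":{"type":"array"},"travel":{"type":"array"},"gripper":{"type":"array"},"squeeze":{"type":"number"}},"required":["turn","travel","gripper"]}

```bash
mkdir -p pics; ls; cat > h.py <<'E'
import numpy as np, cv2
from scipy.spatial.transform import Rotation as R
from rig import arm, read_camera, look_for, outline_of
def cloud(p):
    K=p["intrinsics"];z=p["z_map"];v,u=np.mgrid[0:480,0:640]
    c=np.stack([(u-K[0,2])/K[0,0]*z,(v-K[1,2])/K[1,1]*z,z],-1)
    return w(p,c)
def w(p,c):
    Rm=cv2.Rodrigues(np.array(p["rvec"],float))[0]
    return (np.asarray(c)-np.ravel(p["tvec"]))@Rm
def save(p,n): cv2.imwrite("pics/"+n,p["frame"][:,:,::-1])
E
python3 - <<'E'
from h import *
s=arm.sense();print({k:np.round(v,3) for k,v in s.items()})
ps={n:read_camera(n) for n in("side","top")}
for n,p in ps.items():
    save(p,n+"0.png"); print(n,"cam",w(p,[0,0,0]).round(3)); C=cloud(p)
    for t in["wide_cupboard","wide_press","narrow_cupboard","mug","jar","pear","garlic"]:
        try:
            l=look_for(p,t);print(t,[(w(p,d["location"]).round(3),round(d["p"],2)) for d in l[:2]])
            o=outline_of(p,t)
            if o:
                m=o[0]["pixels"]&(p["z_map"]>0);q=C[m];print("   ",np.percentile(q,[2,50,98],axis=0).round(3).tolist())
        except Exception as e:print(t,e)
E
```

```text
pics
{'time': np.float64(0.0), 'joint_pos': array([ 1.067,  0.351,  1.652, -0.   ,  1.139, -0.085]), 'joint_velocities': array([ 0.   ,  0.   , -0.   ,  0.001,  0.   ,  0.   ]), 'joint_efforts': array([-3.0000e-03, -5.0611e+01, -2.9140e+01, -0.0000e+00,  5.0000e-03,
       -0.0000e+00]), 'position': array([0.223, 0.502, 0.231]), 'orientation': array([ 0.839,  0.545, -0.001,  0.   ]), 'force': array([ 0.189, -0.347,  0.633]), 'ft_torque': array([-0.026, -0.014,  0.022]), 'width': np.float64(1.0)}
side cam [0.171 1.139 1.068]
wide_cupboard [(array([0.622, 0.238, 0.15 ]), 0.6)]
    [[0.557, 0.096, 0.007], [0.624, 0.238, 0.149], [0.722, 0.274, 0.183]]
wide_press [(array([0.562, 0.2  , 0.107]), 0.58)]
    [[0.556, 0.101, 0.004], [0.565, 0.2, 0.104], [0.581, 0.274, 0.179]]
narrow_cupboard [(array([ 0.623, -0.082,  0.13 ]), 0.66)]
    [[0.554, -0.185, 0.005], [0.619, -0.085, 0.132], [0.718, -0.069, 0.183]]
mug [(array([0.461, 0.45 , 0.063]), 0.68)]
    [[0.423, 0.409, 0.008], [0.463, 0.45, 0.061], [0.525, 0.486, 0.101]]
jar [(array([0.619, 0.419, 0.069]), 0.61)]
    [[0.597, 0.367, 0.002], 
[... 567 characters left out ...]
[0.567, 0.181, 0.107], [0.582, 0.269, 0.181]]
narrow_cupboard [(array([ 0.61 , -0.139,  0.176]), 0.89)]
    [[0.558, -0.193, 0.002], [0.609, -0.14, 0.176], [0.718, -0.075, 0.185]]
mug [(array([0.47 , 0.435, 0.066]), 0.59)]
    [[0.427, 0.406, -0.001], [0.469, 0.436, 0.06], [0.532, 0.503, 0.103]]
jar [(array([0.617, 0.388, 0.08 ]), 0.94)]
    [[0.36, -0.418, 0.015], [0.38, -0.393, 0.037], [0.406, -0.369, 0.052]]
pear [(array([ 0.521, -0.449,  0.059]), 0.93)]
    [[0.491, -0.491, 0.034], [0.522, -0.448, 0.061], [0.561, -0.41, 0.072]]
garlic [(array([ 0.378, -0.397,  0.033]), 0.84), (array([0.564, 0.181, 0.111]), 0.7)]
    [[0.359, -0.418, 0.001], [0.379, -0.392, 0.036], [0.405, -0.369, 0.052]]
```

```bash
python3 - <<'E'
from h import *
for n in("side","top"):
    p=read_camera(n);C=cloud(p);z=p["z_map"]>0
    if n=="side": save(p,"side1.png")
    for lo,hi,name in((0.02,0.33,"wide"),(-0.26,0.0,"narrow")):
        b=z&(C[...,0]>.5)&(C[...,0]<.78)&(C[...,1]>lo)&(C[...,1]<hi)
        t=C[b&(C[...,2]>.172)&(C[...,2]<.19)]
        r=cv2.minAreaRect(t[:,:2].astype(np.float32)*1000)
        f=C[b&(C[...,2]>.02)&(C[...,2]<.165)&(C[...,0]<.60)]
        # robust door-face line
        for _ in range(5):
            a=np.polyfit(f[:,1],f[:,0],1);e=f[:,0]-np.polyval(a,f[:,1]);f=f[abs(e)<max(2*e.std(),.002)]
        print(n,name,"rect",r,"top box",cv2.boxPoints(r).round().tolist(),"face slope %.4f x@y0 %.4f"%tuple(a),e.std().round(4),"y",np.percentile(f[:,1],[.5,99.5]).round(4))
E
```

```text
side wide rect ((641.2724609375, 179.0196533203125), (190.28582763671875, 162.23011779785156), 85.76593780517578) top box [[553.0, 90.0], [715.0, 78.0], [729.0, 268.0], [567.0, 280.0]] face slope 0.0828 x@y0 0.5472 0.0011 y [0.1008 0.2748]
side narrow rect ((636.95703125, -131.20095825195312), (118.16093444824219, 162.99005126953125), 83.77098846435547) top box [[550.0, -181.0], [712.0, -199.0], [724.0, -81.0], [562.0, -64.0]] face slope 0.2177 x@y0 0.5872 0.0061 y [-0.1777 -0.0664]
top wide rect ((645.5106811523438, 179.0970458984375), (183.89866638183594, 165.05226135253906), 85.79024505615234) top box [[556.0, 93.0], [721.0, 81.0], [735.0, 265.0], [570.0, 277.0]] face slope 0.0789 x@y0 0.5523 0.0012 y [0.0977 0.2717]
top narrow rect ((641.006103515625, -132.99554443359375), (112.01896667480469, 164.07119750976562), 84.611328125) top box [[554.0, -181.0], [717.0, -196.0], [728.0, -85.0], [565.0, -70.0]] face slope 0.1066 x@y0 0.5761 0.0013 y [-0.1764 -0.0723]
```

View pics/side0.png

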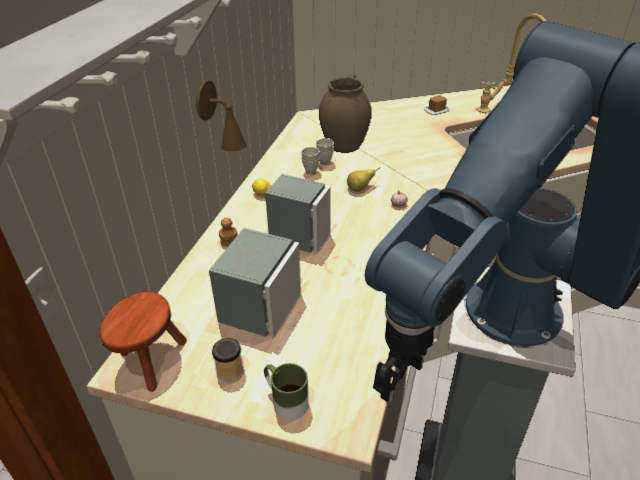

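View pics/top0.png

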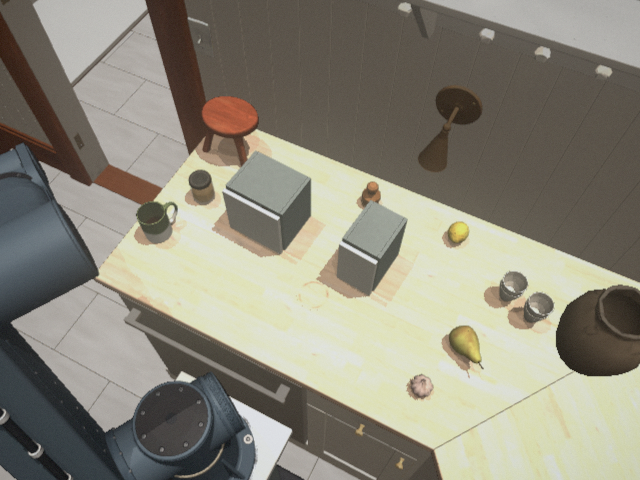

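```bash
cat >> h.py <<'E'
YAW=-0.079
def goal(pos,tilt=0,yaw=YAW):
    """tool y along cupboard x turned by yaw, z down, tips tilted (deg) toward tool y"""
    s=arm.sense();r0=R.from_quat(s["orientation"])
    y=np.array([np.cos(yaw),np.sin(yaw),0]);z=np.array([0,0,-1.]);x=np.cross(y,z)
    r=R.from_matrix(np.stack([x,y,z],1))*R.from_rotvec([-tilt,0,0],degrees=True)
    print("now",s["position"].round(4),"F",s["force"].round(2),"t",round(float(s["time"]),2))
    print("travel",r0.inv().apply(np.array(pos)-s["position"]).round(4).tolist(),"turn",np.degrees((r0.inv()*r).as_rotvec()).round(2).tolist())
E
python3 -c "
from h import *
goal([.46,.13,.25])"
```

```text
now [0.2236 0.5025 0.2313] F [-0.75 -0.58  0.07] t 1.6
travel [-0.2442, 0.3674, -0.0187] turn [-0.0, 0.0, -19.47]
```

{"method": "step_arm", "body": {
  "turn": [
    [0, 0, -2],
    [0, 0, -4],
    [0, 0, -6],
    [0, 0, -8],
    [0, 0, -10],
    [0, 0, -12],
    [0, 0, -14],
    [0, 0, -16],
    [0, 0, -18],
    [0, 0, -19.5]
  ],
  "travel": [
    [-0.024, 0.037, -0.019],
    [-0.049, 0.073, -0.019],
    [-0.073, 0.11, -0.019],
    [-0.098, 0.147, -0.019],
    [-0.122, 0.184, -0.019],
    [-0.147, 0.22, -0.019],
    [-0.171, 0.257, -0.019],
    [-0.195, 0.294, -0.019],
    [-0.22, 0.331, -0.019],
    [-0.244, 0.367, -0.019]
  ],
  "gripper": [-1, -1, -1, -1, -1, -1, -1, -1, -1, -1]
}}

```text
time: 2.6
position: [0.4605, 0.1285, 0.2505]
orientation: [0.734, 0.679, 0.0, 0.0]
force: [0.5, 0.7, -0.8]
width: -0.0
```

{"method": "step_arm", "body": {
  "turn": [
    [0, 0, 0],
    [0, 0, 0]
  ],
  "travel": [
    [0, 0, 0],
    [0, 0, 0]
  ],
  "gripper": [-1, -1]
}}

```text
time: 2.8
position: [0.4607, 0.1279, 0.2504]
orientation: [0.735, 0.678, 0.0, 0.0]
force: [-0.2, 1.3, -0.4]
width: -0.001
```

```bash
python3 -c "
from h import *
goal([.515,.126,.145],6)"
```

```text
now [0.4607 0.1279 0.2504] F [-0.16  1.31 -0.44] t 2.8
travel [0.0024, 0.0543, 0.1054] turn [-5.99, -0.01, -0.03]
```

{"method": "step_arm", "body": {
  "turn": [
    [-1, 0, 0],
    [-3, 0, 0],
    [-4, 0, 0],
    [-6, 0, 0],
    [-6, 0, 0],
    [-6, 0, 0]
  ],
  "travel": [
    [0, 0.01, 0.02],
    [0.001, 0.02, 0.045],
    [0.002, 0.035, 0.075],
    [0.002, 0.047, 0.095],
    [0.002, 0.054, 0.105],
    [0.002, 0.054, 0.105]
  ],
  "gripper": [-1, -1, -1, -1, -1, -1]
}}

```text
time: 3.4
position: [0.5143, 0.1263, 0.1447]
orientation: [0.733, 0.678, 0.035, 0.038]
force: [0.5, -0.6, 0.4]
width: -0.003
```

```bash
python3 - <<'E'
from h import *
goal([.56,.123,.145],6)
p=read_camera("side");cv2.imwrite("pics/a1.png",cv2.resize(p["frame"][170:380,180:460,::-1],None,fx=2.8,fy=2.8))
E
```

```text
now [0.5143 0.1263 0.1447] F [ 0.46 -0.57  0.4 ] t 3.4
travel [0.0003, 0.0456, 0.0044] turn [-0.12, 0.0, 0.02]
```

View pics/a1.png

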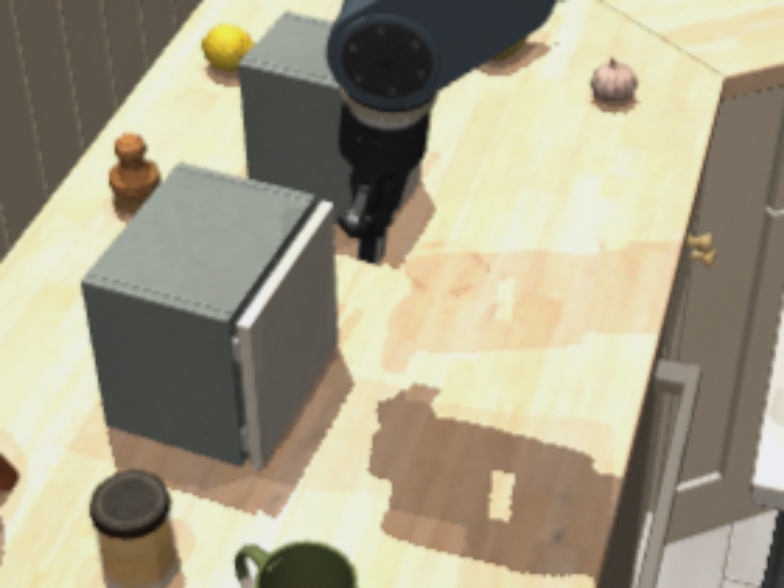

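The picture shows the closed fingertips (crop ~370,245) in front of the door's free edge (crop ~330,215), clear of it.

{"method": "step_arm", "body": {
  "turn": [
    [0, 0, 0],
    [0, 0, 0],
    [0, 0, 0],
    [0, 0, 0]
  ],
  "travel": [
    [0, 0.01, 0.001],
    [0, 0.02, 0.002],
    [0, 0.028, 0.003],
    [0, 0.028, 0.003]
  ],
  "gripper": [-1, -1, -1, -1]
}}

```text
time: 3.85
position: [0.5438, 0.1239, 0.1459]
orientation: [0.734, 0.678, 0.036, 0.038]
force: [-0.3, -0.6, -0.1]
width: 0.002
```

{"method": "step_arm", "body": {
  "turn": [
    [0, 0, 0],
    [0, 0, 0],
    [0, 0, 0],
    [0, 0, 0]
  ],
  "travel": [
    [0, 0.002, 0],
    [0, 0.004, 0],
    [0, 0.006, 0.001],
    [0, 0.006, 0.001]
  ],
  "gripper": [-1, -1, -1, -1]
}}

```text
time: 4.25
position: [0.5498, 0.1234, 0.1455]
orientation: [0.734, 0.678, 0.036, 0.038]
force: [-1.6, -0.7, 2.0]
width: -0.002
```

{"method": "step_arm", "body": {
  "turn": [
    [0, 0, 0],
    [0, 0, 0],
    [0, 0, 0]
  ],
  "travel": [
    [0, 0.001, 0],
    [0, 0.002, 0],
    [0, 0.002, 0]
  ],
  "gripper": [-1, -1, -1]
}}

```text
time: 4.55
position: [0.5515, 0.1232, 0.1455]
orientation: [0.734, 0.678, 0.035, 0.038]
force: [-3.7, 0.2, 0.5]
width: -0.001
```

{"method": "step_arm", "body": {
  "turn": [
    [0, 0, 0],
    [0, 0, 0],
    [0, 0, 0]
  ],
  "travel": [
    [0, 0.001, 0],
    [0, 0.002, 0],
    [0, 0.002, 0]
  ],
  "gripper": [-1, -1, -1]
}}

```text
time: 4.85
position: [0.5534, 0.123, 0.1456]
orientation: [0.734, 0.678, 0.035, 0.038]
force: [-3.1, 0.6, -0.6]
width: -0.0
```

{"method": "step_arm", "body": {
  "turn": [
    [0, 0, 0],
    [0, 0, 0],
    [0, 0, 0]
  ],
  "travel": [
    [0, 0.001, 0],
    [0, 0.001, 0],
    [0, 0.001, 0]
  ],
  "gripper": [-1, -1, -1]
}}

```text
time: 5.15
position: [0.5544, 0.1229, 0.1456]
orientation: [0.734, 0.678, 0.035, 0.038]
force: [-3.1, 0.4, -0.7]
width: 0.0
```

{"method": "step_arm", "body": {
  "turn": [
    [0, 0, 0],
    [0, 0, 0],
    [0, 0, 0],
    [0, 0, 0],
    [0, 0, 0]
  ],
  "travel": [
    [0, -0.01, 0],
    [0, -0.02, -0.003],
    [0, -0.03, -0.01],
    [0, -0.04, -0.015],
    [0, -0.05, -0.02]
  ],
  "gripper": [-1, -1, -1, -1, -1]
}}

```text
time: 5.65
position: [0.502, 0.1272, 0.1611]
orientation: [0.734, 0.678, 0.035, 0.038]
force: [-0.8, -0.2, -0.8]
width: 0.003
```

```bash
python3 - <<'E'
from h import *
goal([.40,.10,.25],0)
p=read_camera("side");cv2.imwrite("pics/a2.png",cv2.resize(p["frame"][170:380,180:460,::-1],None,fx=2.8,fy=2.8))
E
```

```text
now [0.502  0.1272 0.1611] F [-0.79 -0.15 -0.77] t 5.65
travel [-0.0351, -0.0897, -0.0988] turn [5.96, -0.02, -0.01]
```

View pics/a2.png

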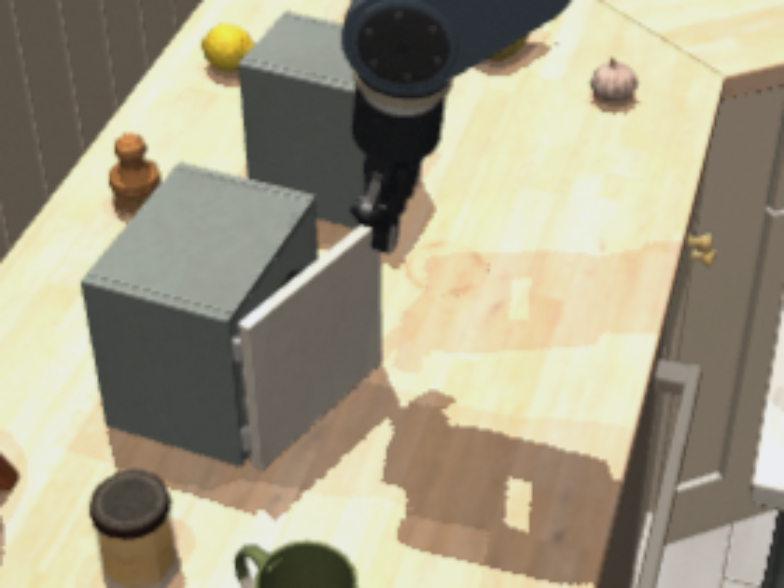

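The door has tripped and is following the fingers out (free edge at crop ~380,240). Getting the fingers clear now.

{"method": "step_arm", "body": {
  "turn": [
    [0, 0, 0],
    [1, 0, 0],
    [3, 0, 0],
    [4, 0, 0],
    [6, 0, 0],
    [6, 0, 0],
    [6, 0, 0],
    [6, 0, 0],
    [6, 0, 0],
    [6, 0, 0]
  ],
  "travel": [
    [-0.005, -0.04, -0.01],
    [-0.015, -0.07, -0.03],
    [-0.025, -0.09, -0.06],
    [-0.035, -0.09, -0.09],
    [-0.035, -0.09, -0.099],
    [-0.035, -0.09, -0.099],
    [-0.035, -0.09, -0.099],
    [-0.035, -0.09, -0.099],
    [-0.035, -0.09, -0.099],
    [-0.035, -0.09, -0.099]
  ],
  "gripper": [-1, -1, -1, -1, -1, -1, -1, -1, -1, -1]
}}

```text
time: 6.7
position: [0.3984, 0.1003, 0.2501]
orientation: [0.734, 0.679, -0.001, -0.001]
force: [-0.4, -0.3, 0.4]
width: 0.001
```

```bash
cat >> h.py <<'E'
def door(n="side"):
    p=read_camera(n);o=outline_of(p,"wide_press");
    C=cloud(p)
    m=(C[...,2]>.165)&(C[...,2]<.19)&(p["z_map"]>0)&(C[...,0]>.36)&(C[...,0]<.60)&(C[...,1]>.04)&(C[...,1]<.35)&(p["frame"].min(-1)>110)
    q=C[m]
    if len(q)>10:
        l=cv2.fitLine(q[:,:2].astype(np.float32),cv2.DIST_HUBER,0,.001,.001).ravel()
        t=(q[:,:2]-l[2:])@l[:2]; a=l[2:]+l[:2]*t.min();b=l[2:]+l[:2]*t.max()
        print(n,"door line",len(q),a.round(3),b.round(3),"theta(line)",round(float(np.arctan2(abs(l[0]),l[1]*np.sign(l[0]))),3))
    if o:
        q=C[o[0]["pixels"]&(p["z_map"]>0)];print("outline",o[0]["p"],np.percentile(q,[1,50,99],axis=0).round(3).tolist())
    return p
E
python3 - <<'E'
from h import *
goal([.50,.10,.25],0)
p=door("side");cv2.imwrite("pics/a3.png",cv2.resize(p["frame"][170:380,180:460,::-1],None,fx=2.8,fy=2.8))
door("top")
E
```

```text
now [0.3984 0.1003 0.2501] F [-0.42 -0.28  0.38] t 6.7
travel [0.0077, 0.1013, -0.0001] turn [-0.12, -0.01, 0.01]
side door line 651 [0.573 0.276] [0.596 0.095] theta(line) 3.018
outline 0.76 [[0.468, 0.108, 0.001], [0.523, 0.21, 0.1], [0.579, 0.276, 0.18]]
top door line 175 [0.588 0.091] [0.592 0.164] theta(line) 0.054
outline 0.45 [[0.47, 0.128, -0.002], [0.478, 0.134, 0.053], [0.504, 0.179, 0.115]]
```

View pics/a3.png

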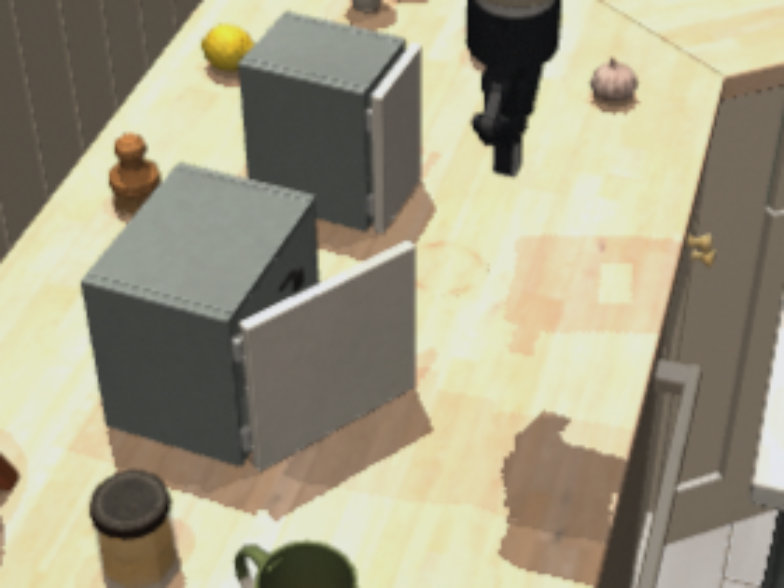

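Door ajar at about 0.55 rad: free edge at crop ~415,245, x≈0.47, y≈0.13, as predicted. The narrow door is still shut. Next comes the descent behind the edge.

```bash
cat >> h.py <<'E'
H=np.array([.578,.2735])
def P(th,d,r=.146,z=.13):
    a=th+.079
    return np.r_[H+r*np.array([-np.sin(a),-np.cos(a)])+d*np.array([np.cos(a),-np.sin(a)]),z]
def rows(L):
    """L: list of (pos, yaw)"""
    s=arm.sense();r0=R.from_quat(s["orientation"]);T=[];U=[]
    print("now",s["position"].round(4),"F",s["force"].round(2),"t",round(float(s["time"]),2),"q",s["joint_pos"].round(2))
    for pos,yaw in L:
        y=np.array([np.cos(yaw),np.sin(yaw),0]);z=np.array([0,0,-1.])
        r=R.from_matrix(np.stack([np.cross(y,z),y,z],1))
        T.append(r0.inv().apply(pos-s["position"]).round(3).tolist());U.append(np.degrees((r0.inv()*r).as_rotvec()).round(0).tolist())
    print("travel",T);print("turn",U)
E
python3 - <<'E'
from h import *
a=P(.55,.040,z=.25);b=P(.55,.040,z=.13);print(a)
rows([(a,-.63),(b,-.63)])
E
```

```text
[0.52444753 0.13190857 0.25      ]
now [0.3986 0.1003 0.2504] F [ 1.04 -0.41  0.08] t 6.9 q [ 0.13  0.07  1.96  0.    1.12 -1.36]
travel [[0.041, 0.123, 0.0], [0.041, 0.123, 0.12]]
turn [[-0.0, 0.0, 32.0], [-0.0, 0.0, 32.0]]
```

{"method": "step_arm", "body": {
  "turn": [
    [0, 0, 6],
    [0, 0, 12],
    [0, 0, 18],
    [0, 0, 24],
    [0, 0, 32],
    [0, 0, 32],
    [0, 0, 32]
  ],
  "travel": [
    [0.008, 0.03, 0],
    [0.017, 0.06, 0],
    [0.025, 0.09, 0],
    [0.033, 0.115, 0],
    [0.041, 0.123, 0],
    [0.041, 0.123, 0],
    [0.041, 0.123, 0]
  ],
  "gripper": [-1, -1, -1, -1, -1, -1, -1]
}}

```text
time: 7.6
position: [0.524, 0.1314, 0.25]
orientation: [0.892, 0.452, -0.001, -0.001]
force: [-0.0, -0.1, 0.3]
width: 0.001
```

{"method": "step_arm", "body": {
  "turn": [
    [0, 0, 0],
    [0, 0, 0],
    [0, 0, 0],
    [0, 0, 0],
    [0, 0, 0],
    [0, 0, 0],
    [0, 0, 0]
  ],
  "travel": [
    [0, 0, 0.02],
    [0, 0, 0.04],
    [0, 0, 0.06],
    [0, 0, 0.08],
    [0, 0, 0.1],
    [0, 0, 0.12],
    [0, 0, 0.12]
  ],
  "gripper": [-1, -1, -1, -1, -1, -1, -1]
}}

```text
time: 8.3
position: [0.5218, 0.1309, 0.1282]
orientation: [0.891, 0.453, -0.003, -0.001]
force: [-1.0, 0.4, 0.5]
width: 0.002
```

```bash
python3 - <<'E'
from h import *
rows([(P(.55,.017),-.63)]+[(P(t,.017),-(t+.079)) for t in np.arange(.65,1.46,.1)])
p=read_camera("side");cv2.imwrite("pics/a4.png",cv2.resize(p["frame"][170:380,180:460,::-1],None,fx=2.8,fy=2.8))
E
```

```text
now [0.5218 0.1309 0.1282] F [-0.99  0.42  0.53] t 8.3 q [ 0.16  0.46  1.77  0.    0.91 -0.78]
travel [[0.002, -0.022, -0.002], [0.001, -0.036, -0.002], [0.002, -0.051, -0.002], [0.004, -0.065, -0.001], [0.007, -0.08, -0.001], [0.012, -0.094, -0.001], [0.018, -0.107, -0.001], [0.026, -0.12, -0.001], [0.034, -0.131, -0.001], [0.044, -0.142, -0.001]]
turn [[-0.0, 0.0, -0.0], [-0.0, 0.0, 6.0], [-0.0, 0.0, 11.0], [-0.0, 0.0, 17.0], [-0.0, 0.0, 23.0], [-0.0, 0.0, 29.0], [-0.0, 0.0, 34.0], [-0.0, 0.0, 40.0], [-0.0, 0.0, 46.0], [-0.0, 0.0, 52.0]]
```

View pics/a4.png

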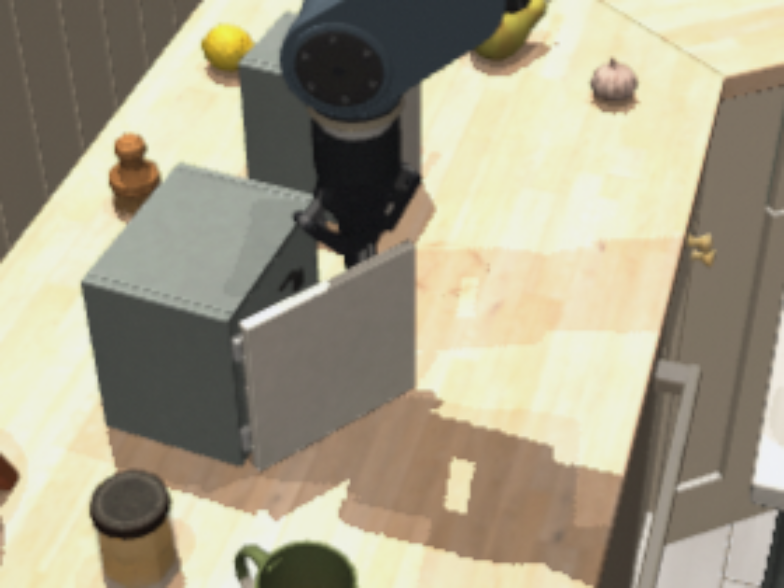

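Fingertips (crop ~360,258) are behind the door's free edge with the knuckles just above it; pushing along the arc.

{"method": "step_arm", "body": {
  "turn": [
    [0, 0, 0],
    [0, 0, 6],
    [0, 0, 11],
    [0, 0, 17],
    [0, 0, 23],
    [0, 0, 23]
  ],
  "travel": [
    [0.002, -0.022, -0.002],
    [0.001, -0.036, -0.002],
    [0.002, -0.051, -0.002],
    [0.004, -0.065, -0.001],
    [0.007, -0.08, -0.001],
    [0.007, -0.08, -0.001]
  ],
  "gripper": [-1, -1, -1, -1, -1, -1]
}}

```text
time: 8.95
position: [0.4618, 0.1846, 0.1324]
orientation: [0.964, 0.267, -0.001, -0.001]
force: [-0.6, -0.4, -0.7]
width: -0.002
```

```bash
python3 - <<'E'
from h import *
rows([(P(t,.017),-(t+.079)) for t in (1.05,1.15,1.25,1.35,1.42,1.49,1.55,1.60,1.65,1.68)])
E
```

```text
now [0.4618 0.1846 0.1324] F [-0.57 -0.38 -0.66] t 8.95 q [ 0.29  0.39  1.88  0.    0.88 -0.25]
travel [[-0.002, -0.014, 0.002], [-0.001, -0.029, 0.002], [0.001, -0.043, 0.002], [0.004, -0.057, 0.002], [0.007, -0.067, 0.002], [0.011, -0.077, 0.002], [0.015, -0.085, 0.002], [0.019, -0.091, 0.002], [0.023, -0.097, 0.002], [0.025, -0.101, 0.002]]
turn [[-0.0, 0.0, 6.0], [-0.0, 0.0, 11.0], [-0.0, 0.0, 17.0], [-0.0, 0.0, 23.0], [-0.0, 0.0, 27.0], [-0.0, 0.0, 31.0], [-0.0, 0.0, 34.0], [-0.0, 0.0, 37.0], [-0.0, 0.0, 40.0], [-0.0, 0.0, 42.0]]
```

{"method": "step_arm", "body": {
  "turn": [
    [0, 0, 6],
    [0, 0, 11],
    [0, 0, 17],
    [0, 0, 23],
    [0, 0, 27],
    [0, 0, 31],
    [0, 0, 34],
    [0, 0, 37],
    [0, 0, 40],
    [0, 0, 40]
  ],
  "travel": [
    [-0.002, -0.014, 0.002],
    [-0.001, -0.029, 0.002],
    [0.001, -0.043, 0.002],
    [0.004, -0.057, 0.002],
    [0.007, -0.067, 0.002],
    [0.011, -0.077, 0.002],
    [0.015, -0.085, 0.002],
    [0.019, -0.091, 0.002],
    [0.023, -0.097, 0.002],
    [0.023, -0.097, 0.002]
  ],
  "gripper": [-1, -1, -1, -1, -1, -1, -1, -1, -1, -1]
}}

```text
time: 9.95
position: [0.4324, 0.28, 0.1313]
orientation: [0.997, -0.077, -0.001, -0.001]
force: [-0.2, -0.6, 0.6]
width: -0.006
```

```bash
python3 - <<'E'
from h import *
rows([(P(1.65,.08,z=.13),-1.73),(P(1.65,.10,z=.25),-1.73)])
p=read_camera("side");cv2.imwrite("pics/a5.png",cv2.resize(p["frame"][170:380,180:460,::-1],None,fx=2.8,fy=2.8))
E
```

```text
now [0.4324 0.28   0.1313] F [-0.19 -0.58  0.59] t 9.95 q [0.48 0.42 1.83 0.   0.89 0.64]
travel [[-0.001, 0.063, 0.001], [-0.002, 0.083, -0.119]]
turn [[-0.0, 0.0, 0.0], [-0.0, 0.0, 0.0]]
```

View pics/a5.png

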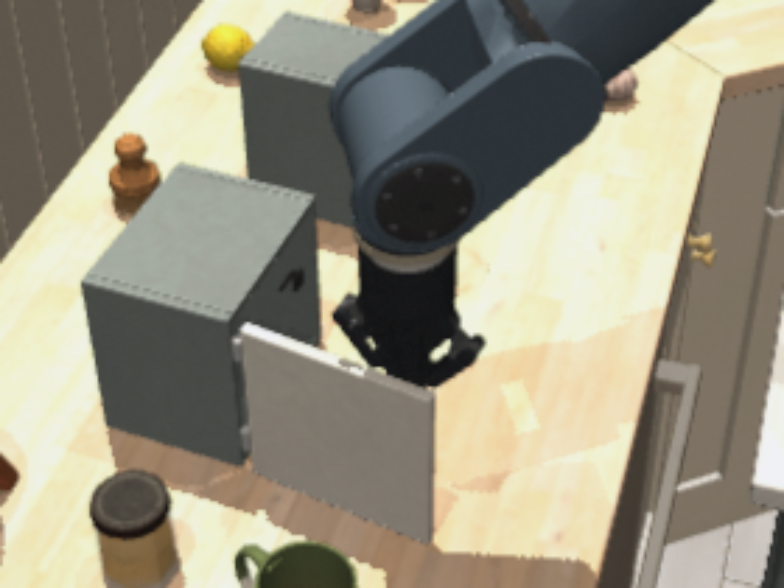

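The door stands about square (free edge at crop ~435,390) with the fingers on its inner side. I'm backing off sideways, then up.

{"method": "step_arm", "body": {
  "turn": [
    [0, 0, 0],
    [0, 0, 0],
    [0, 0, 0],
    [0, 0, 0],
    [0, 0, 0],
    [0, 0, 0],
    [0, 0, 0],
    [0, 0, 0],
    [0, 0, 0],
    [0, 0, 0]
  ],
  "travel": [
    [0, 0.015, 0],
    [0, 0.03, 0],
    [0, 0.05, 0],
    [0, 0.063, 0],
    [0, 0.07, -0.03],
    [0, 0.08, -0.06],
    [0, 0.083, -0.09],
    [0, 0.1, -0.12],
    [0, 0.12, -0.13],
    [0, 0.14, -0.13]
  ],
  "gripper": [-1, -1, -1, -1, -1, -1, -1, -1, -1, -1]
}}

```text
time: 11.0
position: [0.4113, 0.1399, 0.2628]
orientation: [0.997, -0.076, 0.001, -0.001]
force: [0.4, -0.8, -0.5]
width: -0.002
```

```bash
python3 - <<'E'
from h import *
s=arm.sense();print(s["position"].round(3),s["force"].round(2),s["time"])
for n in("side","top"):
    p=read_camera(n);C=cloud(p)
    if n=="side": save(p,"end.png")
    m=(p["z_map"]>0)&(C[...,2]>.03)&(C[...,2]<.185)&(C[...,0]>.38)&(C[...,0]<.56)&(C[...,1]>.22)&(C[...,1]<.36)
    q=C[m];print(n,len(q))
    if len(q)>30:
        l=cv2.fitLine(q[:,:2].astype(np.float32),cv2.DIST_HUBER,0,.001,.001).ravel();l[:2]*=-np.sign(l[0])
        print("dir",l[:2].round(3),"theta",round(float(np.arctan2(-l[0],-l[1])-.079),3),"x",q[:,0].min().round(3))
    for t in["mug","jar","pear","garlic","narrow_cupboard"]:
        o=look_for(p,t);print(t,[(w(p,d["location"]).round(3),round(d["p"],2)) for d in o[:1]])
E
```

```text
[0.411 0.14  0.263] [ 0.45 -0.84 -0.52] 11.0
side 2909
dir [-0.983  0.186] theta 1.679 x 0.401
mug []
jar [(array([0.621, 0.419, 0.069]), 0.73)]
pear [(array([0.601, 0.269, 0.129]), 0.24)]
garlic [(array([0.62 , 0.419, 0.072]), 0.7)]
narrow_cupboard [(array([ 0.624, -0.08 ,  0.134]), 0.89)]
top 303
dir [-0.984  0.178] theta 1.67 x 0.405
mug []
jar []
pear [(array([ 0.52 , -0.45 ,  0.056]), 0.8)]
garlic [(array([ 0.376, -0.398,  0.034]), 0.68)]
narrow_cupboard [(array([ 0.608, -0.14 ,  0.177]), 0.75)]
```

View pics/end.png

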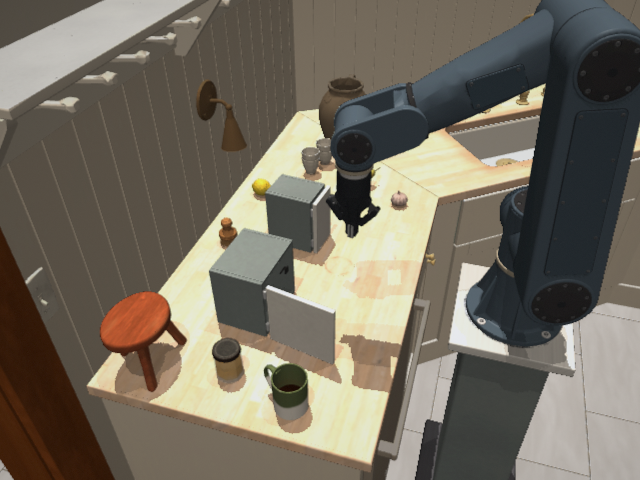

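The door is open at about 1.67 rad with its free edge at pixel (335,345). The fingers are clear, the narrow cupboard is shut, and the mug (290,390) and jar (228,360) have not moved.

```bash
python3 -c "
from h import *
print(arm.job_done())"
```

```text
the job is handed in; nothing more can be done
None
```

The wide cupboard's door is open past square and stands there by itself. I handed the job in at about 11 s on the robot's clock.

- **Press:** I pressed with the closed fingers near the top of the free edge; the highest force I read was about 4 N. The catch tripped, and once I took the fingers away the door sprang ajar to about 0.55 rad.
- **Push:** I reached behind the free edge from above and swung the door open along its arc with the outside of the fingers. I read no contact force above the sensor noise. I then backed off sideways and up.
- **Door angle:** the last camera check put the door at 1.68 rad from the side view and 1.67 rad from the top view; square is 1.57.
- **Robot clear:** the fingers were about 0.13 m from the door, and the force reading was noise only.
- **Surroundings:** the jar, pear, garlic and narrow cupboard were where they had been at the start, and the narrow door looked shut.

In that last check the networks did not find the mug in either view or the jar from the top. The side view also gave two wrong matches, for the pear and the garlic. I judged the mug by eye from the side picture, where it stands at the same place as at the start, and I took the pear and garlic positions from the top view.

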